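# Charge the hand lubricator until its indicator pin is out

### The arm

A 6-joint arm with a two-finger parallel gripper is mounted at the origin on a cart in front of the work surface, level with it; the furniture and walls round the work are solid. World frame = base frame: x ahead of the robot, y to its left, z up, the work surface at z = 0. Lengths are in m, angles in rad, forces in N, time in s.
With the tool pointing down it reaches from about 0.275 to 0.825 m from the base axis. Payload 4.9 kg.
Tool frame: the origin (TCP) lies midway between the tips of the shut fingers; the grasp point (between the pads) lies 19 mm behind it (grip_point_offset is the distance from the TCP to the grasp point, in m); z points along the fingers, y is the line along which they close (so a half turn about z gives the same grasp; the last joint's range is limited). The gripper opens to 85 mm and grips with 20 to 120 N. Pads are 22 mm wide; open, the fingers measure 114 mm over their backs; the gripper's body (76 mm by 85 mm) begins 54 mm behind the grasp point. The pads swing forward as they close: fully open they stand 13 mm farther back than shut.
Start: joints at [-1.248, 0.326, -0.193, 1.052, 0, 1.437], TCP at [0.243, -0.494, 0.231] pointing down, gripper open.
Joint ranges: [-2.65, 2.65], [-0.97, 1.79], [-1.3, 1.35], [-1.93, 2.1], [-1.47, 1.37], [-3.14, 3.14]. Speed limits (rad/s): [2.57, 2.57, 3.14, 3.14, 3.14, 3.14].

### API

Orientations are given as a rotation vector (axis times angle).
In Python, from cell import * gives the robot as it stands. Calls block until the motion is done:
- movep(position, orientation): joint-space move of the TCP to a pose.
- move_l(position, velocity=0.15, rot=None, until_force=None): straight line of the TCP; rot=None keeps the orientation; velocity is the mean speed in m/s. With until_force (N) it stops when the force on the tool has changed by that much, and returns True; else False.
- set_joints(angles): joint-space move.
- let_go() and grab(newtons=None): open the fingers fully, or close them until they stop; newtons is the grip in N (None keeps the last).
- sleep(seconds).
- ik(position, orientation): joint angles nearest the present ones, or None.
- get_state(): the state.
- grab_frame(name): name is "scene" or "top"; returns a dict with "img" (400x640x3 uint8, red, green, blue), "fx", "fy", "cx", "cy" (pixels), "k1" (the pictures are not rectified: a ray, as slopes to the right and down, at radius r is drawn at 1 + k1 r^2 times it, then the intrinsics apply), "cam_to_world" (4x4, takes a point from camera to world coordinates). Camera axes: x right, y down, z forward; pixel columns grow to the right and rows downward; lengths in m; the calibration is good to about 2 mm. A picture is of the moment at which its call begins. There is no depth.
A pose or a line that the arm cannot do raises MotionError and nothing moves.
- sign_off(): hands the job in; it is judged then, once.
Trained networks look in the newest picture that a camera, given by its name, has taken for a name from the list of things; names that differ only in an ending like _2 or _b are one class to them, and where a whole thing is asked for, a point or a joint stands for the part that bears it (a point fixed in the world has none). Each returns a list of dicts, best first, with "score" (0 to 1); they miss things now and then, are a little off and sometimes report something else, mostly with a low value. They report only what shows in the picture. A call takes as long as a camera call.
- spot_in(camera, name): "centre" ([column, row] in pixels, amid what is visible of it).
- silhouettes(camera, name): "mask" (400x640 bool, what is visible of it) and "centre" ([column, row] in pixels, amid what is visible of it).
- tip_of(camera, name): "centre" ([column, row] in pixels: a listed point, or the origin of a listed thing).
The state is a dict: "clock": time; "q": joint angles; "joint_velocities": joint speeds; "tau": joint torques, N m; "position": TCP position; "eef_rot": TCP orientation; "contact_force": force on the tool from outside, world axes, zero at the start; "wrist_torque": the same for the moment, N m; "finger_gap": opening from 0.0 (shut) to 1.0 (fully open); "grasp_force": force on a finger pad.
Only numpy, scipy, OpenCV 4.12 (cv2) and the standard library are available. Lean on these libraries where they do the work, as an engineer would, in place of code of your own. Each camera call takes 0.05 s, during which the arm holds its last target. There are 200 camera calls.

### The job

Charge the hand lubricator on the bench: with the fingertips push its yellow vent lever right round to its stop, crosswise to its pipe, then press the black knob down in full strokes, letting it spring right back up after each, until the red indicator pin has come fully out. Do not touch the red pin, leave the oil can, bolt and nut where they are, and finish with the vent shut, the knob up and the pin out.

Things in the scene. Friction and masses are not known exactly. Their poses are not given: they have to be found in the camera images.
- lubricator: Grey cast hand pump bolted to the bench, 136 mm deep, 197 mm wide. Origin: on the bench below the middle of the black knob. x points to its back, y to the side where the red pin comes out, z up; its front faces the robot. Vent valve with yellow lever at y = -68 mm. Reservoir at x 29 to 79 mm, 94 mm high; indicator housing at y 14 to 98 mm, 70 mm high. Nothing is higher than the knob.
- knob_top (a point): Centre of the top of the black mushroom knob, 55 mm across, slightly domed (flat within 15 mm of the centre); it is the palm end of the plunger and moves with it. 142 mm above the bench when up, 118 mm when fully down.
- plunger (a joint): The plunger, m: 0 knob fully up, 0.024 fully down on its stop. A spring lifts it (about 5 N at the top; pressing takes up to 12 N at the bottom). A ratchet inside works the pin: a stroke counts only if the knob goes at least 20 mm down, and the next one only after it has risen to within 2 mm of the top.
- lever_grip (a point): Point on the axis of the yellow lever, 60 mm from its pivot, 92 mm above the bench; moves with the lever. The sleeve is a level round bar 14 mm thick, 25 to 80 mm from the pivot. The pipe below it is 56 mm above the bench at its top, the brass valve body 66 mm.
- lever_pivot (a point): Fixed point on the vertical axis of the vent lever, 92 mm above the bench, at x = 0, y = -68 mm of the lubricator.
- vent_lever (a joint): Vent lever, rad: 0 points to the lubricator's front (-x), along its pipe: open. Grows counter-clockwise seen from above, the lever swinging to -y, away from the knob; 1.5 at its stop, crosswise to the pipe: shut (shut when beyond 1.35). Stays where it is left; takes about 1.3 N at 55 mm from the pivot. While it is open the pin slides back in after every stroke.
- indicator_pin (a joint): How far the red pin has come out, m: 0 home. With the vent shut each full stroke brings it about 9 mm further and it stays there (while the knob is down it stands up to 4 mm further); fully out is 0.035 to 0.036, after four full strokes. More strokes do no harm.
- red_pin: The red indicator pin, 10 mm thick with a 13 mm head, lying level 45 mm above the bench and coming out of the steel gland at the left end of the indicator housing. Origin: centre of its outer end face, at y = 116 mm of the lubricator when home, 152 mm when fully out. Not to be touched.
- oil_can: Bystander: green pump oil can with a brass spout, 68x85 mm, 176 mm high, standing behind the lubricator. Its origin is the centre of its underside.
- bolt_m16: Bystander: rusty bolt standing on its head, 65 mm high, 27 mm across, in front of the indicator housing. Its origin is the centre of its underside.
- nut_3: Bystander: large rusty nut, 34 mm across, 24 mm high, in front of the lubricator. Its origin is the centre of its underside.

How it is judged:
By the outcome, as a careful person would: the job done as asked, in the order asked, and still so for the second after the job is handed in, with the robot touching nothing.
It also fails if it takes over 48 s, if anything falls off the work surface, if the arm or the gripper's body presses on something with over 40 N, if the wrist force passes 120 N, or if a joint passes its speed limit or range.

## Working session

There is one attempt and no reset: what is moved stays moved. The work goes in short steps, each a Python script; the robot and the scene stay as the last script left them, time stands still between calls to the robot, and variables do not carry over. Pictures are saved under pics/ and viewed, at most 10 in all, crops included, and the job is handed in when it is done.

```bash
mkdir -p pics; cat > h.py <<'E'
from cell import *
import numpy as np, cv2
def ray(f,px):
    u=np.array([(px[0]-f["cx"])/f["fx"],(px[1]-f["cy"])/f["fy"]]); s=u.copy()
    for _ in range(20): s=u/(1+f["k1"]*(s@s))
    M=np.array(f["cam_to_world"]); return M[:3,3],M[:3,:3]@np.array([s[0],s[1],1])
def at_z(f,px,z):
    o,d=ray(f,px); return o+d*(z-o[2])/d[2]
def proj(f,p):
    M=np.linalg.inv(np.array(f["cam_to_world"])); c=M[:3,:3]@np.array(p)+M[:3,3]; s=c[:2]/c[2]
    s=s*(1+f["k1"]*(s@s)); return np.array([s[0]*f["fx"]+f["cx"],s[1]*f["fy"]+f["cy"]])
def save(f,n): cv2.imwrite("pics/"+n,f["img"][:,:,::-1])
E
python3 - <<'E'
from h import *
Z=dict(knob_top=.142,lever_grip=.092,lever_pivot=.092,lubricator=0,red_pin=.045,oil_can=0,bolt_m16=0,nut_3=0)
for c in("scene","top"):
    f=grab_frame(c); save(f,c+"0.png"); print(c,np.round(np.array(f["cam_to_world"])[:3,3],3))
    for n,z in Z.items():
        for r in tip_of(c,n)[:2]: print(n,round(r["score"],2),np.round(r["centre"]),np.round(at_z(f,r["centre"],z),4))
s=get_state();print(s["clock"],s["eef_rot"],s["contact_force"],s["finger_gap"])
E
```

```text
scene [0.17  0.478 0.737]
knob_top 0.77 [342. 186.] [0.5227 0.0082 0.142 ]
knob_top 0.47 [259. 215.] [0.5874 0.1588 0.142 ]
lever_grip 0.77 [383. 188.] [ 0.4875 -0.0795  0.092 ]
lever_pivot 0.75 [354. 180.] [ 0.5448 -0.0605  0.092 ]
lubricator 0.92 [335. 235.] [ 0.5279  0.0168 -0.    ]
lubricator 0.6 [353. 181.] [ 0.5979 -0.1327  0.    ]
red_pin 0.52 [372. 251.] [0.4295 0.0275 0.045 ]
red_pin 0.38 [309. 261.] [0.5037 0.1238 0.045 ]
oil_can 0.84 [258. 217.] [0.6848 0.0876 0.    ]
bolt_m16 0.76 [362. 271.] [0.4328 0.0515 0.    ]
bolt_m16 0.3 [356. 183.] [ 0.5903 -0.132   0.    ]
nut_3 0.79 [372. 254.] [0.4419 0.0059 0.    ]
nut_3 0.4 [340. 232.] [0.5256 0.0049 0.    ]
top [0.395 0.037 0.941]
knob_top 0.97 [309. 206.] [0.5285 0.0132 0.142 ]
lever_grip 0.78 [356. 233.] [ 0.4847 -0.0769  0.092 ]
lever_pivot 0.59 [345. 202.] [ 0.545 -0.057  0.092]
lubricator 0.78 [308. 219.] [0.5247 0.0108 0.    ]
oil_can 0.56 [281. 148.] [0.6807 0.0706 0.    ]
bolt_m16 0.59 [287. 263.] [0.4323 0.0551 0.    ]
nut_3 0.48 [313. 257.] [0.4441 0.0022 0.    ]
0.9 [ 3.05993176e+00  7.11343204e-01 -1.14599484e-05] [ 0.57353732 -0.01604881 -0.13875339] 1.0010091054722368
```

View pics/scene0.png

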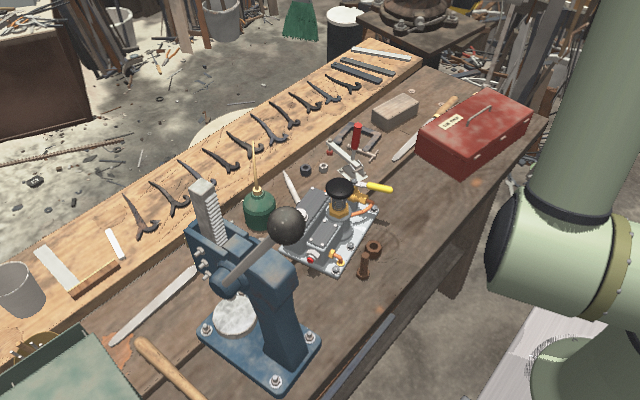

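View pics/top0.png

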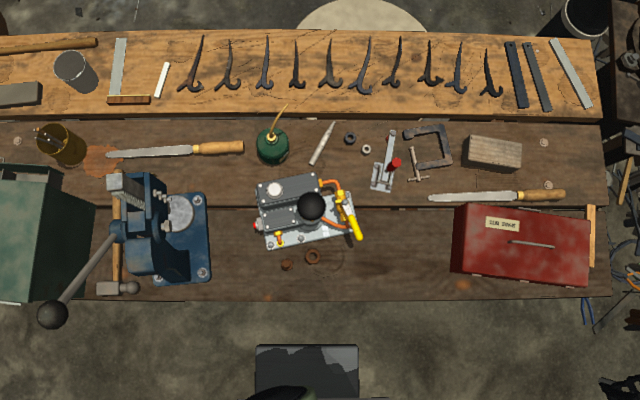

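The scene picture shows the lubricator with its black knob at (340,187), the yellow lever at (380,188) pointing to the front, and the bolt and nut in front at (365,260). The top picture agrees: knob (311,206), lever from (345,202) to (358,238), and nothing near its swing. The network points match the pictures (yaw about 16°). Next I'll push the lever.

```bash
cat >> h.py <<'E'
from scipy.spatial.transform import Rotation as Ro
P=np.array([.545,-.0585]); YAW=np.deg2rad(16.5)
def push_pose(a,off,z,s,r=.055):
    t=YAW+np.pi+a; d=np.array([np.cos(t),np.sin(t)]); n=np.array([-d[1],d[0]])
    y=s*np.append(d,0); zz=np.array([0,0,-1.]); R=np.column_stack([np.cross(y,zz),y,zz])
    return np.append(P+r*d-off*n,z), Ro.from_matrix(R).as_rotvec()
E
python3 - <<'E'
from h import *
for s in(1,-1):
    print(s,[None if (q:=ik(*push_pose(a,.018,.078,s))) is None else np.round(q,2) for a in(0,.75,1.5)])
q=[ik(*push_pose(a,.018,.078,s)) for s in(1,-1) for a in(0,1.5)]
s=1 if max(abs(q[0][5]),abs(q[1][5]))<max(abs(q[2][5]),abs(q[3][5])) else -1
grab(20)
p,r=push_pose(0,.027,.2,s); movep(p,r)
f=grab_frame("top")
for n,z in dict(lever_grip=.092,knob_top=.142,lever_pivot=.092).items():
    for t in tip_of("top",n)[:1]: print(n,t["score"],at_z(f,t["centre"],z))
p[2]=.078; print("down hit",move_l(p,.1,until_force=6))
f=grab_frame("scene"); save(f,"s1.png"); cv2.imwrite("pics/s1c.png",cv2.resize(f["img"][120:300,250:490,::-1],None,fx=3,fy=3))
st=get_state(); print(s,st["clock"],st["position"],st["contact_force"])
E
```

```text
1 [array([-0.27,  0.38, -0.55,  0.63,  0.  , -2.13]), array([-0.34,  0.42, -0.5 ,  0.65, -0.  , -2.94]), array([-0.35,  0.48, -0.39,  0.7 ,  0.  ,  2.58])]
-1 [array([-0.27,  0.38, -0.55,  0.63,  0.  ,  1.02]), array([-0.34,  0.42, -0.5 ,  0.65,  0.  ,  0.2 ]), array([-0.35,  0.48, -0.39,  0.7 ,  0.  , -0.56])]
knob_top 0.86 [0.5327767  0.01296405 0.142     ]
lever_pivot 0.84 [ 0.54107098 -0.05494433  0.092     ]
down hit False
-1 5.125 [ 0.48510991 -0.0483475   0.07858315] [-0.40217089 -0.72160289 -0.41014635]
```

View pics/s1c.png

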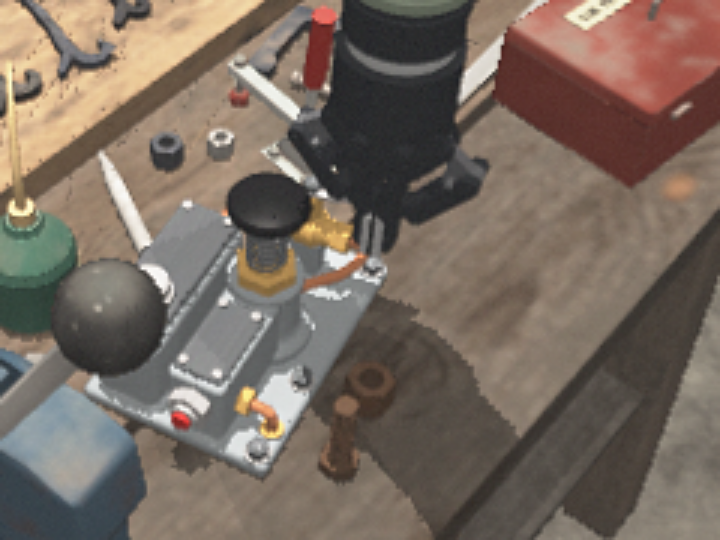

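The crop shows the closed fingers (crop 375,235) on the knob side of the hidden lever. They are clear of the knob (270,205), nut and bolt, so I'll start the sweep.

```bash
python3 - <<'E'
from h import *
for a in np.r_[0:1.66:.15]:
    p,r=push_pose(a,.018,.078,-1)
    hit=move_l(p,.05 if a<1.3 else .03,rot=r,until_force=7 if a>1.2 else 15)
    st=get_state(); print(round(a,2),hit,np.round(st["contact_force"],1),np.round(st["position"],4))
    if hit: break
p2,_=push_pose(a,.05,.078,-1); move_l(p2,.1); p2[2]=.2; move_l(p2,.2)
f=grab_frame("top")
for n,z in dict(lever_grip=.092,knob_top=.142,lever_pivot=.092).items():
    for t in tip_of("top",n)[:1]: print(n,t["score"],t["centre"],at_z(f,t["centre"],z))
cv2.imwrite("pics/t1c.png",cv2.resize(f["img"][110:300,220:440,::-1],None,fx=3,fy=3))
f=grab_frame("scene")
for n,z in dict(lever_grip=.092,knob_top=.142,lever_pivot=.092).items():
    for t in tip_of("scene",n)[:1]: print(n,t["score"],t["centre"],at_z(f,t["centre"],z))
cv2.imwrite("pics/s2c.png",cv2.resize(f["img"][120:300,250:490,::-1],None,fx=3,fy=3))
print(get_state()["clock"])
E
```

```text
0.0 False [0.5 0.3 0.2] [ 0.4875 -0.0573  0.0782]
0.15 False [0.  0.5 0.6] [ 0.4875 -0.0656  0.078 ]
0.3 False [0.3 0.3 0.3] [ 0.4892 -0.0739  0.078 ]
0.45 False [ 0.  -0.2  0.7] [ 0.4921 -0.082   0.078 ]
0.6 False [ 0.9 -0.1  0.1] [ 0.4962 -0.0896  0.078 ]
0.75 False [-0.3 -0.9  0.7] [ 0.5014 -0.0966  0.078 ]
0.9 False [-0.4 -1.  -0.3] [ 0.5077 -0.1026  0.078 ]
1.05 False [-0.5  0.9  0.4] [ 0.5147 -0.1077  0.078 ]
1.2 False [-0.4  0.1  0.2] [ 0.5224 -0.1117  0.078 ]
1.35 False [ 0.9  0.2 -0.1] [ 0.5306 -0.1145  0.078 ]
1.5 True [-0.3  0.6 -0.6] [ 0.534  -0.1154  0.0772]
lever_grip 0.78 [376.3, 195.7] [ 0.55753971 -0.11922437  0.092     ]
knob_top 0.85 [311.1, 204.8] [0.53093681 0.00970059 0.142     ]
lever_pivot 0.78 [341.8, 206.4] [ 0.53635975 -0.05137024  0.092     ]
lever_grip 0.47 [369.5, 162.9] [ 0.55225833 -0.12096614  0.092     ]
knob_top 0.7 [310.5, 259.1] [0.45749097 0.16923644 0.142     ]
lever_pivot 0.91 [353.4, 182.9] [ 0.54099646 -0.05202405  0.092     ]
10.3583
```

View pics/t1c.png

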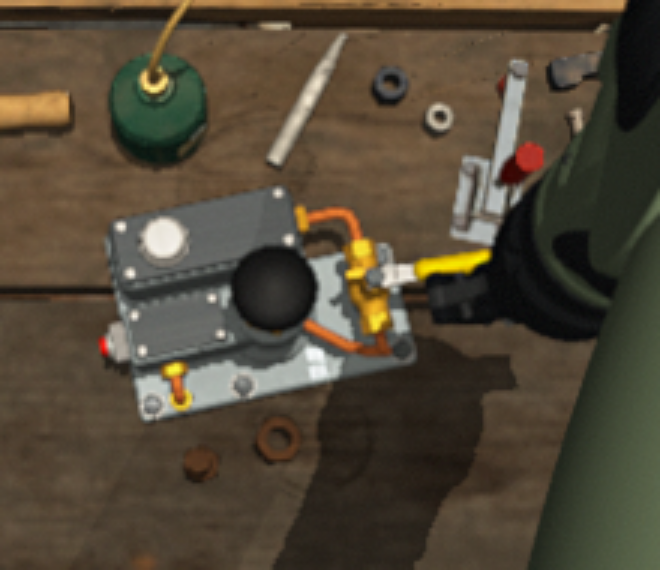

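View pics/s2c.png

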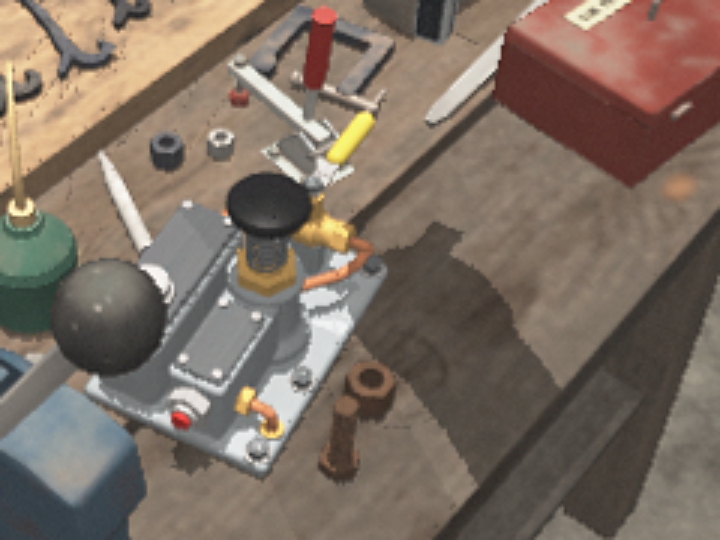

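Both pictures show the lever crosswise, from (375,277) to (490,260) in the top crop. That is about 4–5° short of parallel to the plate edge, which fits the 1.5 rad stop, and the 7 N stop was felt. The knob in the top crop is at (273,287), or about (0.530, 0.011). Next I'll pump.

```bash
python3 - <<'E'
from h import *
k=[.5295,.0110]
r=get_state()["eef_rot"]
move_l(k+[.2],.2); move_l(k+[.15],.1)
for i in range(4):
    hit=move_l(k+[.116],.06,until_force=20); a=get_state()
    move_l(k+[.15],.08); sleep(.2); b=get_state()
    print(hit,np.round(a["position"],4),np.round(a["contact_force"],1),np.round(b["contact_force"],1),b["clock"])
move_l(k+[.2],.15)
f=grab_frame("scene")
for t in tip_of("scene","red_pin")[:2]: print(t["score"],t["centre"],at_z(f,t["centre"],.045))
cv2.imwrite("pics/s3c.png",cv2.resize(f["img"][120:300,250:490,::-1],None,fx=3,fy=3))
E
```

```text
True [0.531  0.0108 0.1181] [-2.1  0.7  9.9] [ 0.   0.9 -0. ] 13.175
True [0.5302 0.0109 0.1181] [-2.   1.  10.6] [0.3 0.5 0.1] 14.5
True [0.5302 0.0109 0.1181] [-3.  -0.2  9.8] [-0.1 -0.1  0.3] 15.825
True [0.5302 0.0109 0.1181] [-3.1  0.7 10.6] [ 0.4 -0.1 -0.1] 17.1333
0.66 [300.9, 273.2] [0.49667257 0.15347118 0.045     ]
```

View pics/s3c.png

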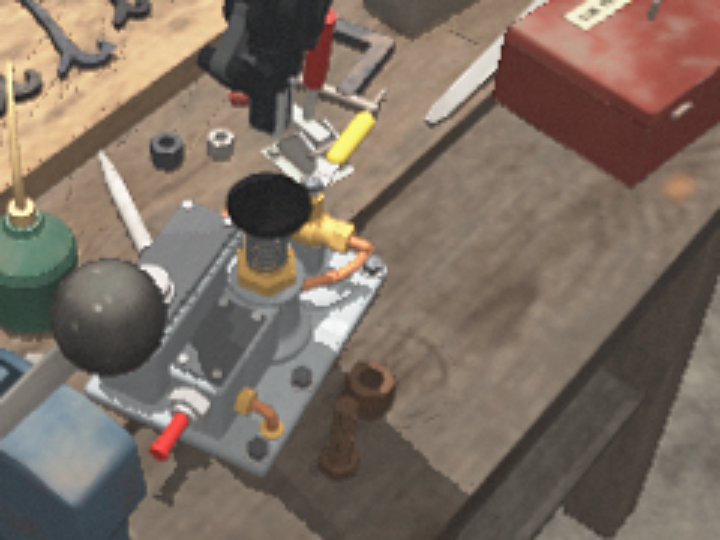

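The crop shows the pin well out, its end at (160,450), with the knob up and the lever shut. It measures about 31 mm out, which doesn't clearly separate three counted strokes from four. Extra strokes do no harm, so I'll add two and compare.

```bash
python3 - <<'E'
from h import *
def look(tag):
    f=grab_frame("scene")
    t=tip_of("scene","red_pin"); print(tag,[(x["score"],x["centre"]) for x in t[:1]])
    h=cv2.cvtColor(f["img"],cv2.COLOR_RGB2HSV)[250:285,290:325]
    m=((h[...,0]<8)|(h[...,0]>172))&(h[...,1]>170)&(h[...,2]>90); v,u=np.nonzero(m); print("red px",m.sum(),"lowest row",v.max()+250,"left col",u.min()+290)
    return f
k=[.5295,.0110]
look("before"); move_l(k+[.15],.12)
for i in range(2):
    hit=move_l(k+[.116],.06,until_force=20); a=get_state()
    move_l(k+[.15],.08); sleep(.3); print(hit,a["position"][2]); look(i)
move_l(k+[.23],.15); f=look("end")
cv2.imwrite("pics/s4c.png",cv2.resize(f["img"][120:300,250:490,::-1],None,fx=3,fy=3)); print(get_state()["clock"])
E
```

```text
before [(0.42, [303.2, 271.1])]
red px 76 lowest row 272 left col 300
True 0.1181582126719649
0 [(0.43, [302.9, 274.0])]
red px 97 lowest row 276 left col 298
True 0.1181270062263598
1 [(0.68, [300.5, 275.7])]
red px 97 lowest row 276 left col 298
end [(0.67, [298.7, 276.7])]
red px 96 lowest row 276 left col 298
22.225
```

View pics/s4c.png

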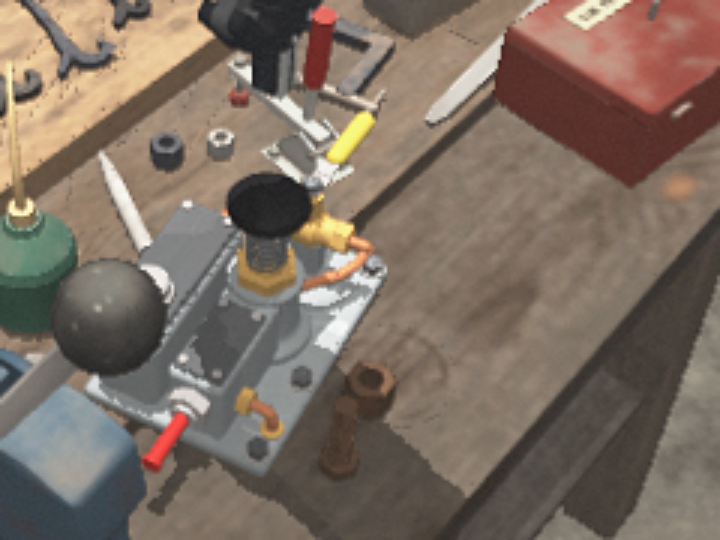

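The pin end is now at crop (152,463). It moved with the fifth stroke and not with the sixth, so it is fully out. The knob is up, the vent is shut, and the can, bolt and nut have not moved.

```bash
python3 -c "
from cell import *
print(sign_off())"
```

```text
the job is handed in; nothing more can be done
None
```

I pushed the vent lever to its stop and gave the knob six full strokes, until the red pin was fully out (it no longer moved on the sixth); the job is handed in with the vent shut, the knob up and the other items untouched.

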